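# Pop open the wide waste bin with one press on its touch latch

### The arm

A 6-joint arm with a two-finger parallel gripper is mounted at the origin on the work surface. World frame = base frame: x ahead of the robot, y to its left, z up, the work surface at z = 0. Lengths are in m, angles in rad, forces in N, time in s.
With the tool pointing down it reaches from about 0.35 to 0.8 m from the base axis. Payload 7.3 kg.
Tool frame: the origin (TCP) lies midway between the tips of the shut fingers; the grasp point (between the pads) lies 19 mm behind it (ctrl.grip_point_offset is the distance from the TCP to the grasp point, in m); z points along the fingers, y is the direction in which the jaws open and shut (so a half turn about z gives the same grasp; the last joint's range is limited). The gripper opens to 85 mm and grips with 20 to 120 N. Pads are 22 mm wide; open, the fingers measure 114 mm over their backs; the gripper's body (76 mm by 85 mm) begins 54 mm behind the grasp point. The pads swing forward as they close: fully open they stand 13 mm farther back than shut.
Start: joints at [-1.396, 0.342, 1.524, -0, 1.275, -0.146], TCP at [0.166, -0.498, 0.231] pointing down, gripper open.
Joint ranges: [-2.53, 2.53], [-0.77, 2.02], [0.04, 2.7], [-1, 4.14], [0.28, 2.66], [-3.11, 3.11]. Speed limits (rad/s): [2.57, 2.57, 3.14, 3.14, 3.14, 3.14].

### API

Orientations are given as a unit quaternion [w, x, y, z].
In Python, from plant import ctrl, capture, camera_info, ticket, spot_in, place_of gives the robot as it stands.
- The arm moves only by the tool servo_tool, never from a script. Its argument "deltas" is a list that holds one entry, the list of rows, each a list of 6 numbers: the shift along the world's x, y, z normalised to -1 to 1, where 1 is 0.12 m, then the turn, a rotation vector about the world's x, y, z normalised to -1 to 1, where 1 is pi rad. A call has 1 to 8 rows; each row is the pose to reach, as a shift and turn from the pose measured when the call began, turning the shorter way round; what a row does not reach only later rows make up. A row lasts 1/8 s, in which the tool goes at most 62.5 mm and 10.7 degrees, less where a joint would pass 70% of its speed; a pose out of reach is approached as far as the arm can. A call with a number of a shift or a turn outside -1 to 1 is refused whole. A call with a gripper value outside its range is refused whole. "fingers" is the opening, from -1 (shut) to 1 (fully open), so that 0 is half open, set as the call begins (left out, the last holds). The fingers move at their own pace and stop on an object; the grip force is fixed at half the most. Time passes only in rows, so rows that repeat a pose let the fingers close. It gives the time, the measured TCP pose, the force and the opening at its end, in the units of the state.
- ctrl.sense(): the state, without advancing time (a new reading comes with each control period).
- capture(name): name is "side" or "top"; returns (picture, depth): 420x560x3 uint8, blue, green, red; 420x560 float32, m along the optical axis (not along the pixel's ray), 0 where there is no reading.
- camera_info(name): a dict with "fov_y" (degrees; the focal length in pixels is half the picture's height over the tangent of half this angle, whatever the lens; pixels are square), "cx", "cy" (the principal point, pixels), "extrinsics" (4x4, takes a point from world to camera coordinates). Camera axes: x right, y down, z forward; pixel columns grow to the right and rows downward; lengths in m; the calibration is good to about 2 mm. A picture is of the moment at which its call begins. camera_info takes no time and is no camera call.
- ticket.job_done(): hands the job in, once; it reports no verdict.
Trained networks look in the newest picture that a camera, given by its name, has taken for a name from the list of things; names that differ only in an ending like _2 or _b are one class to them, and where a whole thing is asked for, a point or a joint stands for the part that bears it (a point fixed in the world has none). Each returns a list of dicts, best first, with "confidence" (0 to 1); they miss things now and then, are a little off and sometimes report something else, mostly with a low value. They report only what shows in the picture. A call takes as long as a camera call. They do not tell look-alikes from the thing itself.
- spot_in(camera, query): "centre" ([x, y, z] in m, in world coordinates, good to about 4 mm: the middle of the surface that is visible of it).
- place_of(camera, query): "centre" ([x, y, z] in m, in world coordinates, good to about 4 mm: a listed point, or the origin of a listed thing).
The state is a dict: "clock": time; "joints": joint angles; "qvel": joint speeds; "tau": joint torques, N m; "eef_pos": TCP position; "eef_rot": TCP orientation; "force": force on the tool from outside, world axes, zero at the start; "ft_torque": the same for the moment, N m; "width": finger opening in m.
Only numpy, scipy, OpenCV 4.12 (cv2) and the standard library are available. Lean on these libraries where they do the work, as an engineer would, in place of code of your own. Each camera call takes 0.05 s, during which the arm holds its last target. There are 200 camera calls.

### The job

Open the wider of the two worktop waste bins for the trimmings: with the tips of the closed fingers give the round finger mark at the front of its lid one gentle push down, until the push-push latch lets go, then take the hand straight up out of the way and let the lid spring up by itself. Do not push the lid down again once it has popped, do not take hold of it or force it, and wait to see that it stays fully open with the hand clear. Leave the slim bin shut and the jar, canister and pepper mill standing where they are.

Things in the scene. Friction and masses are not known exactly. Their poses are not given: they have to be found in the camera images.
- wide_bin: the wider of two white plastic worktop waste bins, fixed on the worktop: 180 mm wide (own y), 200 deep (own x), 200 high; grey rim 8 mm wide (12 at front and back) round a grey lid. Origin: centre of the underside; +z up, the front (latch side, nearer the robot) faces own -x, the hinge is on the +x side. Yaw within 0.3 rad. It may stand left, middle or right.
- wide_lid (a joint): hinge of the wider lid, rad: 0 latched shut; -0.047 pressed to its stop; 1.3 fully open, held by its spring. Pressing past -0.029 (4.5 mm at the finger mark, stop at 7 mm; about 4 N there, more nearer the hinge) and letting go releases it: it rises by itself in 1 to 2 s with about 2 N, following a finger still on it. A shallower press leaves it latched; pressing an open lid down latches it again.
- wide_press (a point): point on top of the wider bin's lid: centre of the round finger mark (28 mm across), 21 mm from the lid's front edge, midway across, 150 mm from the hinge line, 200 mm above the worktop while shut; moves with the lid. +z out of the lid's top, -x to its front edge. Lid 160 mm wide, 171 long, 8 thick, flush with the rim while shut.
- slim_bin: the narrower of two white plastic worktop waste bins, fixed on the worktop: 110 mm wide (own y), 200 deep (own x), 200 high; grey rim 8 mm wide (12 at front and back) round a grey lid. Origin: centre of the underside; +z up, the front (latch side, nearer the robot) faces own -x, the hinge is on the +x side. Yaw within 0.3 rad. It may stand left, middle or right.
- slim_lid (a joint): hinge of the narrower bin's lid, rad, with the same kind of latch: 0 = latched shut (as at the start), 1.3 = fully open. To be left shut.
- slim_press (a point): point on top of the narrower bin's lid: centre of the round finger mark (28 mm across), 21 mm from the lid's front edge, midway across, 150 mm from the hinge line, 200 mm above the worktop while shut; moves with the lid. +z out of the lid's top, -x to its front edge. Lid 90 mm wide, 171 long, 8 thick, flush with the rim while shut.
- jar: loose glass jar of bay leaves with a brass lid, 70 mm across, 110 mm high, standing nearer the robot than the bins, to the left or right. Origin: centre of its underside.
- canister: loose round steel storage canister with a knob on top, 116 mm across, 168 mm high, 0.9 kg, standing in the row with the two bins. Origin: centre of its underside.
- mill: loose dark wooden pepper mill, 54 mm across, 130 mm high, standing nearer the robot than the bins, on the other side from the jar. Origin: centre of its underside.
Mind the look-alikes: they are no part of the job. There is more than one size of the canister; the one meant has the size given above.

How it is judged:
On the way, in this order (a step that is already met when the one before it is completed fails the run):
1. the wider lid is pushed in by the fingers at its finger mark (within 35 mm) (value of joint wide_lid below -0.018 rad and horizontal distance between the grasp point and wide_press below 0.035 m and contact force between the fingers and wide_lid above 0.5 N).
2. the lid has sprung fully open and stays so for a second with the robot not touching it (value of joint wide_lid above 1.2 rad and contact force between each of the fingers, the arm and wide_lid below 0.1 N), for 1 s.
At the end, for the whole second after the job is handed in: The wider bin's lid stands fully open (joint above 1.2 rad) and at rest with nothing touching it; the slim bin's lid is shut (within -0.01 to 0.03 rad); jar, canister and mill stand upright within 30 mm of where they were (value of joint wide_lid above 1.2 rad and velocity of joint wide_lid between -0.05 and 0.05 rad/s and value of joint slim_lid between -0.01 and 0.03 rad and distance of each of jar, canister, mill from where it was at the start of the episode below 0.03 m and angle between each of jar, canister, mill's own z axis and vertical below 0.2 rad).
It fails at once if the popped lid is pushed down again (closing faster than 0.12 rad/s while between 0.1 and 1.1 rad open) (value of joint wide_lid between 0.1 and 1.1 rad and velocity of joint wide_lid below -0.12 rad/s).
It fails at once if the lid is forced, lifted or held by the hand (over 12 N on it while it is more than 0.3 rad open) (value of joint wide_lid above 0.3 rad and contact force between any of the fingers, the arm and wide_lid above 12 N).
It fails at once if the lid is hammered (over 45 N) (contact force between any of the fingers, the arm and wide_lid above 45 N).
It fails at once if the slim bin's lid is pressed in or opened (value of joint slim_lid above 0.1 rad or value of joint slim_lid below -0.018 rad).
It fails at once if jar, canister or mill is lifted, pushed more than 30 mm or tipped (distance of any of jar, canister, mill from where it was at the start of the episode above 0.03 m or angle between any of jar, canister, mill's own z axis and vertical above 0.3 rad).
It also fails if it takes over 34 s, if anything falls off the work surface, if the arm or the gripper's body presses on something with over 40 N, if the wrist force passes 120 N, or if a joint passes its speed limit or range.

## Working session

There is one attempt and no reset: what is moved stays moved. The work goes in short steps, Python scripts to look and compute and a tool call to move; the robot and the scene stay as the last step left them, time stands still between calls to the robot, and variables do not carry over. Pictures are saved under pics/ and viewed, about 8 in all and at most 12, crops included, and the job is handed in when it is done.

Besides the shell and the picture viewer there is one more tool, called after "Emit:" in YAML: its name, and indented under it one key for each argument. servo_tool: Moves the arm, as the interface text tells. Scaled input: -1 to 1 covers 0.12 m each way for a shift and pi rad each way for a turn. Its arguments: {"type":"object","properties":{"deltas":{"type":"array","items":{"type":"array","items":{"type":"array","items":{"type":"number"}}}},"fingers":{"type":"number"}},"required":["deltas"]}

```bash
mkdir -p pics
python3 - <<'E'
from plant import ctrl,capture,camera_info,place_of
import cv2
for n in("top","side"):
    p,d=capture(n); cv2.imwrite(f"pics/{n}1.png",p)
    for q in("wide_press","slim_press","wide_bin","slim_bin","jar","canister","mill"):
        print(n,q,[([round(v,3) for v in r["centre"]],round(r["confidence"],2)) for r in place_of(n,q)[:3]])
print(ctrl.sense()); print(ctrl.grip_point_offset)
E
```

```text
top wide_press []
top slim_press [([0.531, -0.245, 0.203], 0.56), ([0.657, 0.285, -0.001], 0.32)]
top wide_bin [([0.659, 0.283, -0.002], 0.76)]
top slim_bin [([0.595, -0.239, -0.002], 0.62)]
top jar [([0.356, 0.249, 0.001], 0.66)]
top canister [([0.811, 0.041, -0.0], 0.61)]
top mill [([0.338, -0.313, -0.004], 0.73)]
side wide_press [([0.6, 0.298, 0.199], 0.73)]
side slim_press [([0.526, -0.243, 0.198], 0.98)]
side wide_bin [([0.662, 0.277, 0.004], 0.59)]
side slim_bin [([0.593, -0.244, -0.002], 0.7)]
side jar [([0.355, 0.248, -0.003], 0.81)]
side canister [([0.611, 0.031, -0.002], 0.76)]
side mill [([0.34, -0.311, -0.0], 0.62)]
{'clock': 0.8, 'joints': array([-1.39600597e+00,  3.41975624e-01,  1.52408738e+00, -2.48240575e-05,
        1.27540479e+00, -1.46033212e-01]), 'qvel': array([ 1.16573022e-03, -1.09073513e-04, -7.97882156e-05,  3.28792415e-03,
        8.19570569e-04,  2.67929594e-04]), 'tau': array([ 1.38459196e-03, -4.33518112e+01, -2.46267897e+01, -5.00094984e-05,
        1.18516850e-04,  1.37837824e-05]), 'eef_pos': array([ 0.16555904, -0.49823477,  0.23133858]), 'eef_rot': array([ 6.25971269e-05,  9.87161016e-01,  1.59728283e-01, -1.09757757e-05]), 'force': array([0.37626313, 0.23935197, 0.99902099]), 'ft_torque': array([ 0.01360678,  0.04095383, -0.03765667]), 'width': 0.08534693468361641}
0.0187
```

View pics/top1.png

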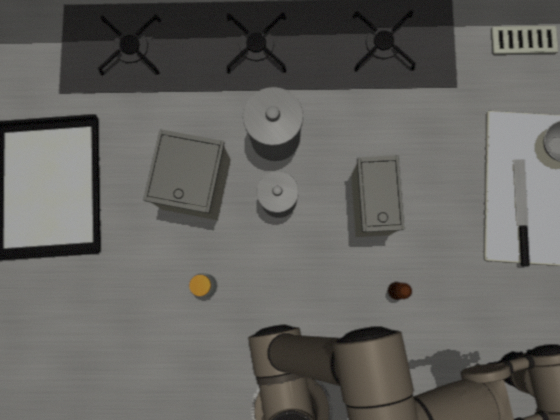

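View pics/side1.png

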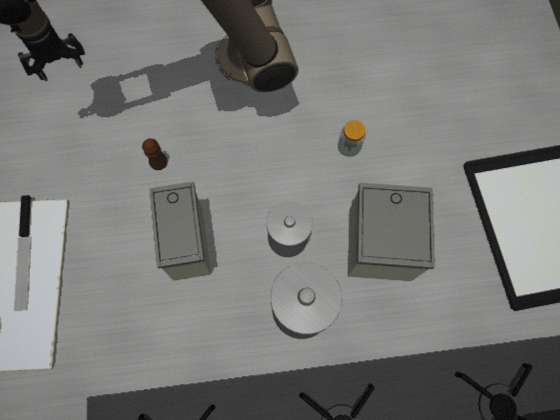

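The top view shows the wide bin at left with its mark at (178,193) and the slim bin at right with its mark at (383,217). The side view has them mirrored, at (396,198) and (172,198). The look-alikes are the slim bin's mark and the two canisters, small at (277,190) and large at (272,118). The wide bin's mark is my target, and I'll refine its position and check it in a crop.

```bash
cat > h.py <<'E'
import numpy as np
from plant import camera_info
def ray(n,u,v,z):
    c=camera_info(n); f=210/np.tan(np.radians(c["fov_y"])/2); E=np.linalg.inv(np.array(c["extrinsics"]))
    d=E[:3,:3]@[(u-c["cx"])/f,(v-c["cy"])/f,1]; o=E[:3,3]
    return o+d*(z-o[2])/d[2]
E
python3 - <<'E'
import cv2,numpy as np
from h import ray
for n,u,v in(("top",178.5,193.5),("side",396,198)): print(n,ray(n,u,v,.2).round(4))
# lid corners (rim outer) in top & side
for n,pts in(("top",[(163,132),(225,146),(209,212),(146,198)]),("side",[(360,185),(432,188),(433,268),(358,262)])):
    print(n,[ray(n,*p,.2).round(3)[:2].tolist() for p in pts])
a=cv2.imread("pics/top1.png")[110:240,120:320]; b=cv2.imread("pics/side1.png")[150:280,260:460]
cv2.imwrite("pics/crop1.png",cv2.resize(np.vstack([a,b]),None,fx=2.3,fy=2.3,interpolation=cv2.INTER_CUBIC))
E
```

```text
top [0.5974 0.2943 0.2   ]
side [0.599  0.2959 0.2   ]
top [[0.768, 0.34], [0.726, 0.171], [0.547, 0.212], [0.586, 0.381]]
side [[0.555, 0.215], [0.584, 0.389], [0.78, 0.346], [0.744, 0.175]]
```

View pics/crop1.png

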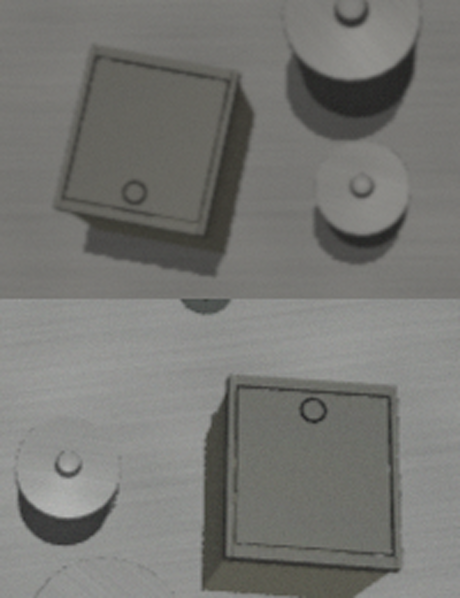

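The target is about (0.598, 0.295, 0.200). Both views agree to 2 mm, and the rim measures about 175 mm across, so it is the wide bin. I'll go up first, shut the fingers, then move across.

Emit:
servo_tool:
  deltas:
    - [[0.25,0.4,0.4,0,0,0],[0.5,0.9,0.85,0,0,0],[0.5,0.9,0.85,0,0,0],[0.5,0.9,0.85,0,0,0]]
  fingers: -1

```text
clock: 1.3
eef_pos: [0.2265, -0.3897, 0.3354]
eef_rot: [0.002, 0.987, 0.161, 0.001]
force: [0.1, -0.8, -0.1]
width: 0.012
```

Emit:
servo_tool:
  deltas:
    - [[0.25,0.45,0,0,0,0],[0.5,0.95,0,0,0,0],[0.5,0.95,0,0,0,0]]

```text
clock: 1.68
eef_pos: [0.2873, -0.2735, 0.3348]
eef_rot: [0.002, 0.987, 0.163, 0.0]
force: [-1.0, 0.2, 0.1]
width: 0.0002
```

Emit:
servo_tool:
  deltas:
    - [[0.25,0.45,0,0,0,0],[0.5,0.95,0,0,0,0],[0.5,0.95,0,0,0,0]]

```text
clock: 2.05
eef_pos: [0.3482, -0.1577, 0.334]
eef_rot: [0.001, 0.986, 0.165, 0.0]
force: [-0.3, -0.5, -0.3]
width: -0.0
```

Emit:
servo_tool:
  deltas:
    - [[0.25,0.45,0,0,0,0],[0.5,0.95,0,0,0,0],[0.5,0.95,0,0,0,0]]

```text
clock: 2.42
eef_pos: [0.4095, -0.0424, 0.333]
eef_rot: [0.001, 0.986, 0.167, -0.001]
force: [-0.1, 0.2, 0.4]
width: 0.0001
```

Emit:
servo_tool:
  deltas:
    - [[0.25,0.45,0,0,0,0],[0.52,0.94,0,0,0,0],[0.52,0.94,0,0,0,0]]

```text
clock: 2.8
eef_pos: [0.4734, 0.0709, 0.3316]
eef_rot: [0.001, 0.986, 0.168, -0.001]
force: [0.0, 0.4, -1.0]
width: -0.0002
```

Emit:
servo_tool:
  deltas:
    - [[0.25,0.45,0,0,0,0],[0.52,0.94,0,0,0,0],[0.52,0.94,0,0,0,0]]

```text
clock: 3.18
eef_pos: [0.5376, 0.1836, 0.3295]
eef_rot: [0.001, 0.986, 0.168, -0.003]
force: [-0.6, -0.9, 0.9]
width: 0.0001
```

Emit:
servo_tool:
  deltas:
    - [[0.25,0.45,0,0,0,0],[0.52,0.93,0,0,0,0],[0.52,0.93,0,0,0,0],[0.52,0.93,0,0,0,0]]

```text
clock: 3.68
eef_pos: [0.6007, 0.2925, 0.3288]
eef_rot: [0.002, 0.986, 0.167, -0.003]
force: [0.7, -0.5, 0.3]
width: -0.0
```

Next I go down to z ≈ 0.215 above the mark and nudge x and y.

Emit:
servo_tool:
  deltas:
    - [[-0.02,0.02,-0.4,0,0,0],[-0.02,0.02,-0.75,0,0,0],[-0.02,0.02,-0.95,0,0,0],[-0.02,0.02,-0.95,0,0,0]]

```text
clock: 4.18
eef_pos: [0.5976, 0.292, 0.2142]
eef_rot: [0.002, 0.986, 0.166, -0.005]
force: [0.3, -0.4, 0.6]
width: 0.0
```

Run:
```python
from plant import capture,ctrl
import cv2
p,d=capture("side"); cv2.imwrite("pics/side2.png",cv2.resize(p[120:300,300:480],None,fx=3,fy=3))
print(ctrl.sense()["eef_pos"],ctrl.sense()["force"])
```

```text
[0.59850708 0.2927723  0.21606153] [-0.4475708  -0.04278704  0.40820936]
```

View pics/side2.png

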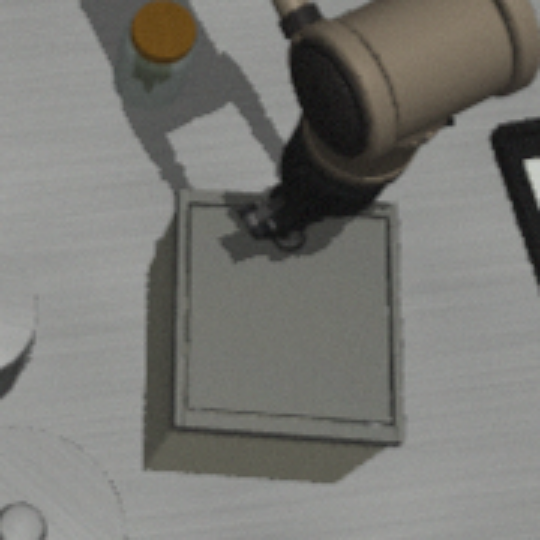

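The tips stand at the edge of the finger ring (crop 290,237), just above the lid. I'll press gently and watch the force.

Emit:
servo_tool:
  deltas:
    - [[0,0.015,-0.06,0,0,0],[0,0.015,-0.1,0,0,0],[0,0.015,-0.13,0,0,0],[0,0.015,-0.13,0,0,0]]

```text
clock: 4.72
eef_pos: [0.5985, 0.2947, 0.2004]
eef_rot: [0.002, 0.986, 0.166, -0.003]
force: [-0.3, 0.1, -0.5]
width: 0.0001
```

Emit:
servo_tool:
  deltas:
    - [[0,0,-0.015,0,0,0],[0,0,-0.03,0,0,0],[0,0,-0.03,0,0,0]]

```text
clock: 5.1
eef_pos: [0.5984, 0.2947, 0.197]
eef_rot: [0.002, 0.986, 0.166, -0.003]
force: [-1.4, -0.5, 4.5]
width: 0.0001
```

Emit:
servo_tool:
  deltas:
    - [[0,0,-0.012,0,0,0],[0,0,-0.022,0,0,0],[0,0,-0.022,0,0,0]]

```text
clock: 5.48
eef_pos: [0.5984, 0.2947, 0.1943]
eef_rot: [0.002, 0.986, 0.166, -0.003]
force: [-1.7, -2.1, 4.1]
width: -0.0002
```

Emit:
servo_tool:
  deltas:
    - [[0,0,-0.008,0,0,0],[0,0,-0.008,0,0,0]]

```text
clock: 5.72
eef_pos: [0.5984, 0.2947, 0.1933]
eef_rot: [0.002, 0.986, 0.166, -0.003]
force: [-1.5, -0.2, 4.7]
width: 0.0001
```

Emit:
servo_tool:
  deltas:
    - [[0,0,0.5,0,0,0],[0,0,1,0,0,0],[0,0,1,0,0,0]]

```text
clock: 6.1
eef_pos: [0.6002, 0.2954, 0.3189]
eef_rot: [0.001, 0.986, 0.166, 0.002]
force: [-1.4, 0.9, -0.0]
width: 0.0001
```

Emit:
servo_tool:
  deltas:
    - [[0,0,0.5,0,0,0],[0,0,1,0,0,0],[0,0,1,0,0,0]]

```text
clock: 6.48
eef_pos: [0.6014, 0.2959, 0.4442]
eef_rot: [0.0, 0.986, 0.166, 0.008]
force: [0.1, 0.1, 0.0]
width: -0.0001
```

Emit:
servo_tool:
  deltas:
    - [[0,0,0.2,0,0,0],[0,0,0.2,0,0,0],[0,0,0.2,0,0,0],[0,0,0.2,0,0,0],[0,0,0.2,0,0,0],[0,0,0.2,0,0,0],[0,0,0.2,0,0,0],[0,0,0.2,0,0,0]]

```text
clock: 7.48
eef_pos: [0.6014, 0.2958, 0.4683]
eef_rot: [0.0, 0.986, 0.166, 0.008]
force: [0.6, -0.0, -0.2]
width: 0.0002
```

Emit:
servo_tool:
  deltas:
    - [[0,0,0,0,0,0],[0,0,0,0,0,0],[0,0,0,0,0,0],[0,0,0,0,0,0],[0,0,0,0,0,0],[0,0,0,0,0,0],[0,0,0,0,0,0],[0,0,0,0,0,0]]

```text
clock: 8.48
eef_pos: [0.6014, 0.2958, 0.4683]
eef_rot: [0.0, 0.986, 0.166, 0.008]
force: [0.4, -0.1, 0.2]
width: -0.0
```

Run:
```python
from plant import capture,ctrl
import cv2,numpy as np
p,d=capture("side"); q,_=capture("top"); cv2.imwrite("pics/both3.png",cv2.resize(np.vstack([p[60:330],q[80:330]]),None,fx=1.1,fy=1.1))
print(ctrl.sense()["eef_pos"],ctrl.sense()["force"])
```

```text
[0.6014061  0.29586077 0.46825249] [-0.75375768  0.06645655 -0.39244375]
```

View pics/both3.png

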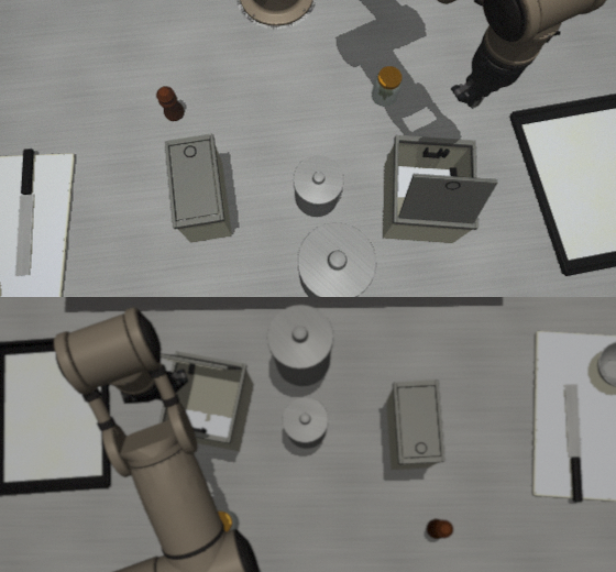

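The lid has popped: its raised front edge shows at (455,180) in the side half, and the slim bin, jar, canister and mill look unmoved. I'll wait longer, then measure the lid angle twice.

Emit:
servo_tool:
  deltas:
    - [[0,0,0,0,0,0],[0,0,0,0,0,0],[0,0,0,0,0,0],[0,0,0,0,0,0],[0,0,0,0,0,0],[0,0,0,0,0,0],[0,0,0,0,0,0],[0,0,0,0,0,0]]

```text
clock: 9.57
eef_pos: [0.6014, 0.2959, 0.4682]
eef_rot: [0.0, 0.986, 0.166, 0.008]
force: [0.0, 0.3, -0.5]
width: -0.0001
```

```bash
cat > m.py <<'E'
import numpy as np
from plant import capture,camera_info,place_of,ctrl
p,d=capture("side"); c=camera_info("side"); f=210/np.tan(np.radians(c["fov_y"])/2); E=np.linalg.inv(np.array(c["extrinsics"]))
v,u=np.mgrid[226:256,380:436]; z=d[v,u]
P=np.stack([(u-c["cx"])/f*z,(v-c["cy"])/f*z,z],-1).reshape(-1,3)[z.ravel()>0]@E[:3,:3].T+E[:3,3]
P=P[P[:,2]>.21]; m=np.median(P,0)
for _ in range(4):
    m=P.mean(0); n=np.linalg.svd(P-m,full_matrices=0)[2][2]; r=abs((P-m)@n); P=P[r<max(2*np.median(r),.002)]
print("lid tilt",np.arccos(abs(n[2])).round(3),"n",n.round(3),len(P),"zmax",P[:,2].max().round(3))
for q in("jar","canister","mill","slim_press"): print(q,[np.round(r["centre"],3).tolist() for r in place_of("side",q)[:2]])
print(ctrl.sense()["clock"],ctrl.sense()["force"].round(1))
E
python3 m.py
```

```text
lid tilt 1.302 n [ 0.945 -0.192  0.265] 1555 zmax 0.354
jar [[0.356, 0.25, -0.0]]
canister [[0.614, 0.032, -0.002]]
mill [[0.34, -0.31, 0.003]]
slim_press [[0.525, -0.245, 0.195]]
9.825 [ 0.6 -1.   0.7]
```

Emit:
servo_tool:
  deltas:
    - [[0,0,0,0,0,0],[0,0,0,0,0,0],[0,0,0,0,0,0],[0,0,0,0,0,0],[0,0,0,0,0,0],[0,0,0,0,0,0],[0,0,0,0,0,0],[0,0,0,0,0,0]]

```text
clock: 10.82
eef_pos: [0.6014, 0.2959, 0.4683]
eef_rot: [0.0, 0.986, 0.166, 0.008]
force: [0.5, -0.6, -0.4]
width: 0.0
```

```bash
python3 m.py
```

```text
lid tilt 1.303 n [ 0.945 -0.191  0.264] 1575 zmax 0.353
jar [[0.355, 0.253, -0.001]]
canister [[0.612, 0.034, -0.001]]
mill [[0.339, -0.309, 0.003]]
slim_press [[0.53, -0.243, 0.196], [0.356, 0.252, -0.003]]
11.075 [-0.2  0.5 -0. ]
```

```bash
python3 -c "
from plant import ticket; ticket.job_done()"
```

```text
the job is handed in; nothing more can be done
```

The wider bin is open and the job is handed in. I pressed its finger mark once with the closed fingertips, about 6.7 mm deep at under 5 N vertically. Then I took the hand straight up to z = 0.47 m and the lid sprang up by itself.

- **Lid:** it measured 1.302 and 1.303 rad open in two checks 1.25 s apart. The wrist force readings were within noise, so the hand was clear.
- **Slim bin:** its lid looked shut in both camera views. The network put its finger mark at 0.195–0.196 m, against 0.198 m at the start, which is within its error.
- **Jar, canister and mill:** all three were within about 5 mm of where they started.
- **Disagreements:** in the first top view the network missed the wider bin's finger mark and reported the large look-alike canister as the canister. I took the mark's position from its pixels in both views (they agreed to 2 mm). I took the canister to be the smaller one, which the side view reported, and left both alone.

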